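# Power up the repair bench in order

### The job

Power up the repair bench by pressing three latching keys in order with a fingertip: first the key on the finned power supply, then the square key on the long socket strip, then the key in the middle of the round lamp controller. Press each one lightly, just until it is fully down and stays down, and do not press a later key before the earlier ones are down. Do not lift, tip or push aside the units, and leave everything else on the bench where it is.

Things in the scene. Friction and masses are not known exactly. Their poses are not given: they have to be found in the camera images.
- supply: power supply of the test bench: grey box 140 (x) x 90 (y) x 60 mm high, about 0.9 kg, with seven 4 mm high aluminium cooling fins along x on the +x part of its top; loose on the table. Origin at the centre of its underside, z up; its front with three black terminals faces -x.
- strip: socket strip: long low black box 170 (x) x 55 (y) x 36 mm high, about 0.5 kg, four grey sockets in a row on top and a square key near its -x end; loose on the table. Origin at the centre of its underside, z up.
- lamp: lamp controller: round grey puck, 100 mm diameter, 45 mm high, about 0.45 kg, key in the middle of its top; loose on the table. Origin at the centre of its underside, z up.
- supply_key_top (a point): centre of the top face of the power supply's round white key (26 mm diameter), 33 mm from the box's centre towards -x of the box. Key up: 72 mm above the table, 12 mm above the case; fully down: 5 mm above the case. The point moves with the key.
- strip_key_top (a point): centre of the top face of the strip's square white key (24 x 24 mm), 57 mm from the strip's centre towards its -x end. Key up: 48 mm above the table, 12 mm above the case; fully down: 5 mm above the case. Moves with the key.
- lamp_key_top (a point): centre of the top face of the round white key (28 mm diameter) in the middle of the lamp controller. Key up: 57 mm above the table, 12 mm above the case; fully down: 5 mm above the case. Moves with the key.
- supply_key (a joint): travel of the power supply's key in m: 0 up (off), 0.007 fully down (on); it counts as on beyond 0.005. Pushing it straight down takes 2.5 to 4 N (over 20 N would harm it), it stops firmly at 0.007, and it stays down when released (it does not come up again).
- strip_key (a joint): travel of the socket strip's key in m: 0 up (off), 0.007 fully down (on); it counts as on beyond 0.005. Pushing it straight down takes 2.5 to 4 N (over 20 N would harm it), it stops firmly at 0.007, and it stays down when released (it does not come up again).
- lamp_key (a joint): travel of the lamp controller's key in m: 0 up (off), 0.007 fully down (on); it counts as on beyond 0.005. Pushing it straight down takes 2.5 to 4 N (over 20 N would harm it), it stops firmly at 0.007, and it stays down when released (it does not come up again).
- spool: bystander, loose: solder spool, white, 44 mm diameter, 34 mm high. Origin at the middle of its underside.
- flux: bystander, loose: small amber jar, 38 mm diameter, 42 mm high. Origin at the middle of its underside.
- driver: bystander, loose: screwdriver with green handle lying flat, 160 mm long. Origin at the middle of its underside.
- tray: bystander, loose: white two-part tray 90 x 130 x 30 mm. Origin at the middle of its underside.
- meter: bystander, loose: hand multimeter lying flat, 150 x 80 x 42 mm. Origin at the middle of its underside.
- phone: bystander, loose: black phone lying flat, 145 x 70 x 8 mm. Origin at the middle of its underside.
- gamepad: bystander, loose: black game controller, about 75 x 155 x 45 mm. Origin at the middle of its underside.
Mind the look-alikes: they are no part of the job. Leave any orange look-alike of the lamp alone. Leave any turquoise look-alike of the supply alone.

How it is judged (in metres and radians):
On the way, in this order (a step that is already met when the one before it is completed fails the run):
1. the power supply's key is down (value of joint supply_key above 0.005 m), for 0.2 s.
2. the socket strip's key is down (value of joint strip_key above 0.005 m), for 0.2 s.
3. the lamp controller's key is down (value of joint lamp_key above 0.005 m), for 0.2 s.
At the end, for the whole second after the job is handed in: all three keys are down (more than 5 of their 7 mm), the three units stand upright and at rest within 20 mm of where they were, and every bystander is within 20 mm of where it was (value of joint each of supply_key, strip_key, lamp_key above 0.005 m and distance of each of supply, strip, lamp, spool, flux, driver, tray, meter, phone, gamepad from where it was at the start of the episode below 0.02 m and angle between each of supply, strip, lamp's own z axis and vertical below 0.1 rad and linear speed of each of supply, strip, lamp below 0.02 m/s); the robot touches nothing.
It fails at once if the socket strip's key is pressed before the power supply's key is down (value of joint strip_key above 0.003 m and value of joint supply_key below 0.005 m).
It fails at once if the lamp controller's key is pressed before the socket strip's key is down (value of joint lamp_key above 0.003 m and value of joint strip_key below 0.005 m).
It fails at once if one of the three units is pressed with more than 20 N (contact force between the arm and supply above 20 N or contact force between the arm and strip above 20 N or contact force between the arm and lamp above 20 N).
It fails at once if one of the three units is shifted more than 20 mm, lifted more than 8 mm or tipped (distance of any of supply, strip, lamp from where it was at the start of the episode above 0.02 m or height (world z) of any of supply, strip, lamp above 0.008 m or angle between any of supply, strip, lamp's own z axis and vertical above 0.15 rad).
It fails at once if a bystander is shifted more than 20 mm (distance of any of spool, flux, driver, tray, meter, phone, gamepad from where it was at the start of the episode above 0.02 m).
It also fails if it takes over 53 s, if anything falls off the work surface, if the arm or the gripper's body presses on something with over 40 N, if the wrist force passes 120 N, or if a joint passes its speed limit or range.

### The arm

A 6-joint arm with a two-finger parallel gripper is mounted at the origin on the work surface. World frame = base frame: x ahead of the robot, y to its left, z up, the work surface at z = 0. Lengths are in mm, angles in rad, forces in N, time in s.
With the tool pointing down it reaches from about 400 to 925 mm from the base axis. Payload 12.5 kg.
Tool frame: the origin (TCP) lies at the very end of the fingers, on their centre line; the grasp point (between the pads) lies behind it (env.grip_depth is the z of the grasp point in the tool frame, in mm); z points along the fingers, y is the line along which they close (so a half turn about z gives the same grasp; the last joint's range is limited). The gripper opens to 95 mm and grips with 3 to 60 N. Pads are 20 mm wide; open, the fingers measure 119 mm over their backs; the gripper's body (75 mm by 180 mm) begins 59 mm behind the grasp point.
Start: joints at [1.178, 0.491, 1.559, -0, 1.092, -0.106], TCP at [176.785, 599.495, 214.661] pointing down, gripper open.
Joint ranges: [-3.1, 3.1], [-0.84, 2.19], [0.05, 2.79], [-1.13, 4.28], [0.06, 2.93], [-2.69, 2.69]. Speed limits (rad/s): [2.22, 2.22, 2.79, 3.14, 3.14, 3.14].

### API

Orientations are given as [roll, pitch, yaw] about the fixed x, y, z axes, in that order (R = Rz(yaw) Ry(pitch) Rx(roll)).
In Python, from cell import env, optics gives the robot as it stands.
- The arm moves only by the tool step_arm, never from a script. Its argument "moves" is a list of rows, each an object of numbers: "tx", "ty", "tz": the shift along the tool's x, y, z in mm; "roll": the turn about the tool's z in rad. In form: [{"tx": .., "ty": .., "tz": .., "roll": ..}, ...]. A call has 1 to 12 rows; each row is the pose to reach, as a shift and turn from the pose commanded when the call began, along the tool's axes at that moment; what a row does not reach only later rows make up. A row lasts 1/12 s, in which the tool goes at most 41.7 mm and 7.16 degrees, less where a joint would pass 70% of its speed; a pose out of reach is approached as far as the arm can. A call with a gripper value outside its range is refused whole. "grip" is the finger opening in mm, from 0 to 95.1, set as the call begins (left out, the last holds). The fingers move at their own pace and stop on an object; the grip force is fixed at half the most. Time passes only in rows, so rows that repeat a pose let the fingers close. It gives the time, the measured TCP pose, the force, the opening and the grip force at its end, in the units of the state.
- env.state(): the state, without advancing time (a new reading comes with each control period).
- optics.read_camera(name): name is "scene" or "top" or "wrist"; returns a dict with "pixels" (400x640x3 uint8, blue, green, red), "mtx" (3x3 intrinsics, pixels), "view" (4x4, takes a point from world to camera coordinates). Camera axes: x right, y down, z forward; pixel columns grow to the right and rows downward; lengths in mm; the calibration is good to about 2 mm. A picture is of the moment at which its call begins. There is no depth.
- env.job_done(): hands the job in; it is judged then, once.
The state is a dict: "t": time; "joints": joint angles; "qvel": joint speeds; "tau": joint torques, N m; "eef_pos": TCP position; "tcp_rot": TCP orientation; "ft_force": force on the tool from outside, world axes, zero at the start; "moment": the same for the moment, N m; "opening": opening from 0.0 (shut) to 1.0 (fully open); "grip_force": force on a finger pad.
Only numpy, scipy, OpenCV 4.12 (cv2) and the standard library are available. Lean on these libraries where they do the work, as an engineer would, in place of code of your own. Each camera call takes 0.05 s, during which the arm holds its last target. There are 200 camera calls.

## Working session

There is one attempt and no reset: what is moved stays moved. The work goes in short steps, Python scripts to look and compute and a tool call to move; the robot and the scene stay as the last step left them, time stands still between calls to the robot, and variables do not carry over. Pictures are saved under pics/ and viewed, at most 10 in all, crops included, and the job is handed in when it is done.

Besides the shell and the picture viewer there is one more tool, called after ">>>" by a JSON object that holds its "op" and its "data", one argument or row to a line. step_arm: Moves the arm, as the interface text tells. Its arguments: {"type":"object","properties":{"moves":{"type":"array"},"grip":{"type":"number"}},"required":["moves"]}

```bash
mkdir -p pics
python3 - <<'E'
from cell import env, optics
import cv2,pickle
s=env.state();print({k:s[k] for k in('t','eef_pos','tcp_rot','ft_force','opening')})
for n in('top','scene'):
    c=optics.read_camera(n);pickle.dump(c,open(f'pics/{n}.pkl','wb'));cv2.imwrite(f'pics/{n}0.png',c['pixels'])
    print(c['mtx'],c['view'])
E
```

```text
{'t': 0.0, 'eef_pos': array([176.68255261, 599.25515839, 214.08463185]), 'tcp_rot': array([-3.14054554e+00, -1.06768249e-04,  2.85481080e+00]), 'ft_force': array([-0.04944605,  0.30240484,  0.52762743]), 'opening': 1.00162920075053}
[[393.03244776   0.         317.71945051]
 [  0.         393.03244776 196.70665381]
 [  0.           0.           1.        ]] [[-2.68811348e-02 -9.99620854e-01 -5.96270034e-03  1.75071831e+01]
 [-9.92181520e-01  2.74073547e-02 -1.21756595e-01  5.24727609e+02]
 [ 1.21873854e-01  2.64312564e-03 -9.92542079e-01  1.30462849e+03]
 [ 0.00000000e+00  0.00000000e+00  0.00000000e+00  1.00000000e+00]]
[[395.44510112   0.         324.4047523 ]
 [  0.         395.44510112 197.2061286 ]
 [  0.           0.           1.        ]] [[-5.33613138e-01  8.45721831e-01 -3.40633456e-03  2.94703591e+02]
 [ 4.65173645e-01  2.90135558e-01 -8.36322209e-01 -1.89282740e+02]
 [-7.06307652e-01 -4.47857055e-01 -5.48227653e-01  1.52485461e+03]
 [ 0.00000000e+00  0.00000000e+00  0.00000000e+00  1.00000000e+00]]
```

View pics/top0.png

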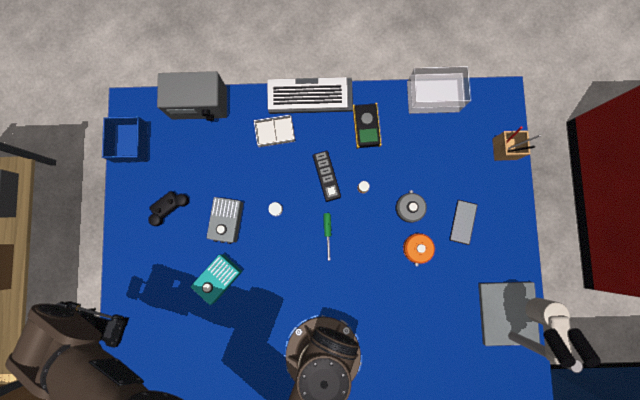

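View pics/scene0.png

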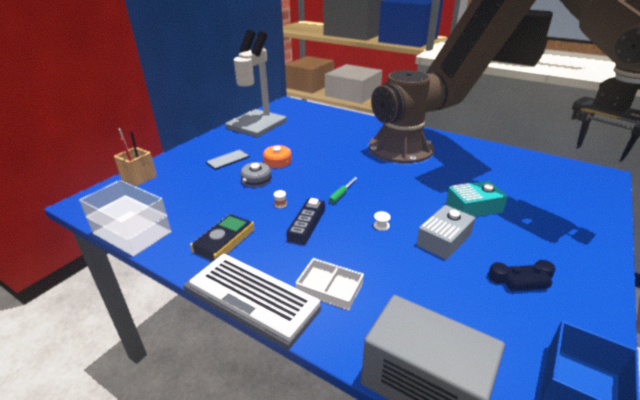

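The top view shows the candidates, each with its pixel:
- **Supply:** grey finned box at (225,220) with its key at about (221,229). The turquoise look-alike is at (215,279).
- **Strip:** black box at (327,176) with its square key at (332,191).
- **Lamp:** grey puck at (411,207). The orange look-alike is at (419,248).
- **Other white discs:** the spool at (275,209) and the flux lid at (364,186).

I choose the grey supply, the black strip and the grey puck. The scene view agrees, with keys near (454,215), (314,203) and (256,167).

```bash
cat > h.py <<'E'
import numpy as np,cv2,pickle
def load(n): return pickle.load(open(f'pics/{n}.pkl','rb'))
def ray(c,p):
    V=c['view'];R=V[:3,:3];o=-R.T@V[:3,3]
    d=R.T@np.linalg.inv(c['mtx'])@np.array([p[0],p[1],1.]);return o,d
def plane(c,p,z):
    o,d=ray(c,p);return o+d*(z-o[2])/d[2]
def white(c,p,r=9,th=205):
    im=c['pixels'];x,y=p;m=np.zeros(im.shape[:2],np.uint8)
    roi=im[y-r:y+r+1,x-r:x+r+1].min(2);m[y-r:y+r+1,x-r:x+r+1]=(roi>th)*255
    n,l,s,cen=cv2.connectedComponentsWithStats(m)
    k=1+min(range(n-1),key=lambda i:np.hypot(*(cen[i+1]-p))-0.1*s[i+1,4]);return cen[k],s[k]
E
python3 - <<'E'
from h import *
t,s=load('top'),load('scene')
for n,a,b,z in(('supply',(221,229),(454,215),72),('strip',(332,191),(314,203),48),('lamp',(411,207),(256,167),57)):
    for c,p in((t,a),(s,b)):
        try:
            q,st=white(c,p);print(n,q.round(1),st,plane(c,q,z).round(1))
        except Exception as e: print(n,e,c['pixels'][p[1]-4:p[1]+5,p[0]-6:p[0]+7].min(2))
ims=[cv2.resize(t['pixels'][y-35:y+35,x-35:x+35],(260,260),interpolation=2) for x,y in((221,225),(328,180),(411,210))]
ims2=[cv2.resize(s['pixels'][y-35:y+35,x-35:x+35],(260,260),interpolation=2) for x,y in((454,220),(314,210),(256,170))]
cv2.imwrite('pics/crop.png',np.vstack([np.hstack(ims),np.hstack(ims2)]))
E
```

```text
supply [220.1 228.9] [217 226   7   7  39] [423. 325.  72.]
supply [454.1 212.3] [449 209  11   7  56] [420.9 322.3  72. ]
strip [330.9 190.4] [328 187   7   8  42] [543.4 -41.9  48. ]
strip [312.9 200.7] [309 198   9   6  42] [542.8 -44.8  48. ]
lamp [412.9 206.2] [410 203   7   7  42] [ 481.5 -312.2   57. ]
lamp [254.5 164.9] [251 163   8   5  36] [ 479.2 -316.9   57. ]
```

View pics/crop.png

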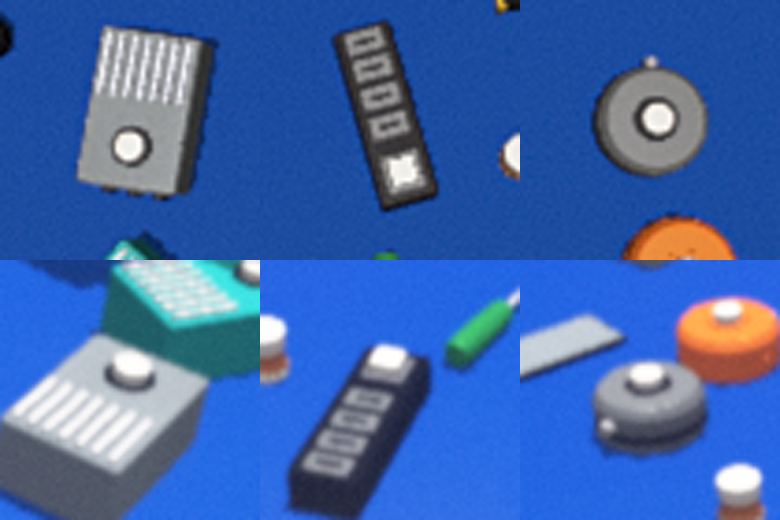

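The crops confirm the chosen units: grey fins, black strip with its square key, grey puck. Key centres are about (422.5,324), (543,-42.5) and (481,-313). Next I work out the tool-axis moves.

```bash
cat >> h.py <<'E'
from scipy.spatial.transform import Rotation as Ro
def delta(env,w):
    s=env.state();return (Ro.from_euler('xyz',s['tcp_rot']).as_matrix().T@(np.array(w)-s['eef_pos'])).round(1)
E
python3 -c "
from h import *
from cell import env
print(delta(env,(422.5,324,120)))
R=Ro.from_euler('xyz',env.state()['tcp_rot']).as_matrix().T
print(R.round(3), R@[543-422.5,-42.5-324,0],R@[481-543,-313+42.5,0],env.grip_depth)"
```

```text
[-313.6 -194.4   94.3]
[[-0.959  0.283  0.   ]
 [ 0.283  0.959 -0.001]
 [-0.    -0.001 -1.   ]] [-2.19244469e+02 -3.17449651e+02  2.85322305e-01] [-1.70433273e+01 -2.76990440e+02  2.66595125e-01] -18.8
```

>>> {"op": "step_arm", "data": {
  "moves": [
    {"tx":-32,"ty":-20,"tz":6},
    {"tx":-64,"ty":-40,"tz":12},
    {"tx":-96,"ty":-60,"tz":18},
    {"tx":-128,"ty":-80,"tz":24},
    {"tx":-160,"ty":-100,"tz":30},
    {"tx":-192,"ty":-119,"tz":36},
    {"tx":-224,"ty":-139,"tz":42},
    {"tx":-256,"ty":-159,"tz":48},
    {"tx":-288,"ty":-179,"tz":54},
    {"tx":-313.5,"ty":-194.5,"tz":60},
    {"tx":-313.5,"ty":-194.5,"tz":64},
    {"tx":-313.5,"ty":-194.5,"tz":64}
  ],
  "grip": 0
}}

```text
validation failed for argument at $.mo...
```

Run:
```python
from h import *
from cell import env,optics
c=optics.read_camera('wrist');pickle.dump(c,open('pics/w1.pkl','wb'));cv2.imwrite('pics/w1.png',c['pixels'])
s=env.state();print(s['eef_pos'],s['ft_force'],s['opening'])
p=c['mtx']@(c['view']@[422.5,324,72,1])[:3];print('predicted',p[:2]/p[2])
p=c['mtx']@(c['view']@[*s['eef_pos'],1])[:3];print('tcp',p[:2]/p[2])
```

```text
[176.70814199 599.30032595 214.19054616] [-0.21083758  0.19875433  0.14265874] 1.0007705017646749
predicted [162.47715852 426.45902289]
tcp [320.53714609 243.73463369]
```

View pics/w1.png

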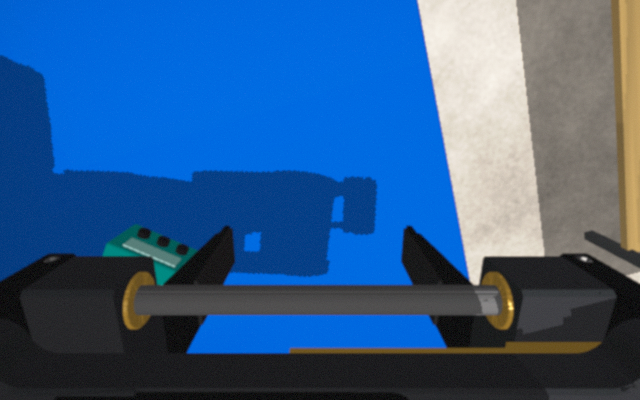

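The move was refused and the arm is still at the start. The wrist view shows only empty table, the turquoise look-alike at (150,255) and the open fingers. The rows had no roll, so I retry with all four fields.

>>> {"op": "step_arm", "data": {
  "moves": [
    {"tx":-32,"ty":-20,"tz":6,"roll":0},
    {"tx":-64,"ty":-40,"tz":12,"roll":0},
    {"tx":-96,"ty":-60,"tz":18,"roll":0},
    {"tx":-128,"ty":-80,"tz":24,"roll":0},
    {"tx":-160,"ty":-100,"tz":30,"roll":0},
    {"tx":-192,"ty":-119,"tz":36,"roll":0},
    {"tx":-224,"ty":-139,"tz":42,"roll":0},
    {"tx":-256,"ty":-159,"tz":48,"roll":0},
    {"tx":-288,"ty":-179,"tz":54,"roll":0},
    {"tx":-313.5,"ty":-194.5,"tz":60,"roll":0},
    {"tx":-313.5,"ty":-194.5,"tz":64,"roll":0},
    {"tx":-313.5,"ty":-194.5,"tz":64,"roll":0}
  ],
  "grip": 0
}}

```text
t: 1.15
eef_pos: [423.0, 323.0, 149.8]
tcp_rot: [-3.141, -0.001, 2.852]
ft_force: [-0.1, -0.1, -1.1]
opening: 0.214
grip_force: 0.0
```

Run:
```python
from h import *
from cell import env,optics
c=optics.read_camera('wrist');pickle.dump(c,open('pics/w1.pkl','wb'));cv2.imwrite('pics/w2.png',c['pixels'])
s=env.state();print(s['eef_pos'],s['ft_force'],s['opening'])
p=c['mtx']@(c['view']@[422.5,324,72,1])[:3];print('predicted',p[:2]/p[2])
p=c['mtx']@(c['view']@[*s['eef_pos'],1])[:3];print('tcp',p[:2]/p[2])
```

```text
[422.39594319 323.89177403 150.25341465] [ 0.01864278 -0.68685179 -0.17571693] 0.1709130125534598
predicted [320.74821862 201.37661163]
tcp [321.72661319 242.69211447]
```

View pics/w2.png

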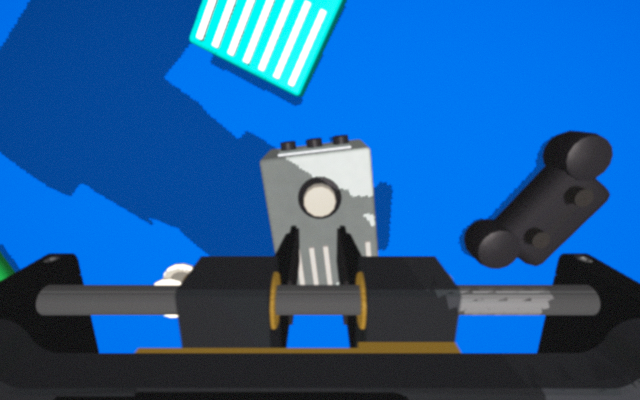

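The wrist view shows the grey supply's key at (320,200). Predicted was (321,201), so the tool is well aligned. I go down to about 5 mm above the key.

>>> {"op": "step_arm", "data": {
  "moves": [
    {"tx":0,"ty":0,"tz":20,"roll":0},
    {"tx":0,"ty":0,"tz":40,"roll":0},
    {"tx":0,"ty":0,"tz":55,"roll":0},
    {"tx":0,"ty":0,"tz":65,"roll":0},
    {"tx":0,"ty":0,"tz":71,"roll":0},
    {"tx":0,"ty":0,"tz":73,"roll":0},
    {"tx":0,"ty":0,"tz":73,"roll":0},
    {"tx":0,"ty":0,"tz":73,"roll":0}
  ]
}}

```text
t: 1.87
eef_pos: [422.6, 324.7, 78.3]
tcp_rot: [3.141, 0.001, 2.855]
ft_force: [-0.2, 0.2, -0.2]
opening: 0.002
grip_force: 0.0
```

>>> {"op": "step_arm", "data": {
  "moves": [
    {"tx":0,"ty":0,"tz":1,"roll":0},
    {"tx":0,"ty":0,"tz":2,"roll":0},
    {"tx":0,"ty":0,"tz":3,"roll":0},
    {"tx":0,"ty":0,"tz":4,"roll":0},
    {"tx":0,"ty":0,"tz":5,"roll":0},
    {"tx":0,"ty":0,"tz":6,"roll":0},
    {"tx":0,"ty":0,"tz":7,"roll":0},
    {"tx":0,"ty":0,"tz":7,"roll":0}
  ]
}}

```text
t: 2.53
eef_pos: [422.5, 324.3, 70.5]
tcp_rot: [3.142, -0.0, 2.855]
ft_force: [-0.1, -0.2, -0.4]
opening: 0.002
grip_force: 0.0
```

>>> {"op": "step_arm", "data": {
  "moves": [
    {"tx":0,"ty":0,"tz":0.7,"roll":0},
    {"tx":0,"ty":0,"tz":1.4,"roll":0},
    {"tx":0,"ty":0,"tz":2,"roll":0},
    {"tx":0,"ty":0,"tz":2,"roll":0}
  ]
}}

```text
t: 2.87
eef_pos: [422.5, 324.3, 68.6]
tcp_rot: [3.141, 0.0, 2.855]
ft_force: [0.6, 0.5, 1.4]
opening: 0.003
grip_force: 0.5
```

>>> {"op": "step_arm", "data": {
  "moves": [
    {"tx":0,"ty":0,"tz":0.7,"roll":0},
    {"tx":0,"ty":0,"tz":1.4,"roll":0},
    {"tx":0,"ty":0,"tz":2,"roll":0},
    {"tx":0,"ty":0,"tz":2,"roll":0}
  ]
}}

```text
t: 3.2
eef_pos: [422.5, 324.2, 66.5]
tcp_rot: [3.142, 0.0, 2.855]
ft_force: [-0.3, -0.5, 0.6]
opening: 0.004
grip_force: 0.6
```

>>> {"op": "step_arm", "data": {
  "moves": [
    {"tx":0,"ty":0,"tz":0.5,"roll":0},
    {"tx":0,"ty":0,"tz":0.5,"roll":0}
  ]
}}

```text
t: 3.37
eef_pos: [422.5, 324.3, 66.1]
tcp_rot: [3.141, 0.0, 2.855]
ft_force: [0.9, -1.1, 1.7]
opening: 0.003
grip_force: 0.8
```

>>> {"op": "step_arm", "data": {
  "moves": [
    {"tx":0,"ty":0,"tz":0.5,"roll":0},
    {"tx":0,"ty":0,"tz":0.5,"roll":0}
  ]
}}

```text
t: 3.53
eef_pos: [422.5, 324.3, 65.6]
tcp_rot: [3.141, 0.0, 2.855]
ft_force: [-0.2, -0.8, 2.3]
opening: 0.003
grip_force: 1.0
```

>>> {"op": "step_arm", "data": {
  "moves": [
    {"tx":0,"ty":0,"tz":0.4,"roll":0},
    {"tx":0,"ty":0,"tz":0.4,"roll":0}
  ]
}}

```text
t: 3.7
eef_pos: [422.5, 324.3, 65.3]
tcp_rot: [3.141, 0.0, 2.855]
ft_force: [0.8, -1.1, 3.4]
opening: 0.004
grip_force: 1.7
```

>>> {"op": "step_arm", "data": {
  "moves": [
    {"tx":0,"ty":0,"tz":0.3,"roll":0},
    {"tx":0,"ty":0,"tz":0.3,"roll":0}
  ]
}}

```text
t: 3.87
eef_pos: [422.5, 324.3, 65.2]
tcp_rot: [3.141, 0.0, 2.855]
ft_force: [-0.4, -2.1, 8.0]
opening: 0.003
grip_force: 3.7
```

Firm stop: 8 N at z 65.2, so the key is fully down. I lift and travel to the strip.

>>> {"op": "step_arm", "data": {
  "moves": [
    {"tx":0,"ty":0,"tz":-10,"roll":0},
    {"tx":0,"ty":0,"tz":-40,"roll":0},
    {"tx":0,"ty":0,"tz":-75,"roll":0},
    {"tx":0,"ty":0,"tz":-75,"roll":0}
  ]
}}

```text
t: 4.2
eef_pos: [424.2, 325.5, 145.4]
tcp_rot: [3.136, 0.005, 2.855]
ft_force: [0.6, 0.1, -0.1]
opening: 0.005
grip_force: 0.0
```

Run:
```python
from h import *
from cell import env,optics
c=optics.read_camera('wrist')
s=env.state();print(s['eef_pos'],s['ft_force'],s['opening'],delta(env,(543,-42.5,130)))
cv2.imwrite('pics/w3.png',c['pixels'][100:300,200:440])
```

```text
[423.50443313 325.03967584 142.99490165] [ 0.52981168 -0.17847306 -1.14379395] 0.005221105456639037 [-218.5 -318.8   12.5]
```

View pics/w3.png

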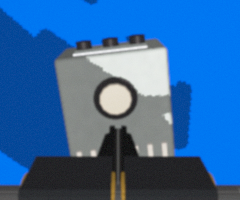

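The crop shows the key at about (116,97), flush in its collar, and the supply has not moved. On to the strip.

>>> {"op": "step_arm", "data": {
  "moves": [
    {"tx":-18,"ty":-26,"tz":0,"roll":0},
    {"tx":-40,"ty":-58,"tz":0,"roll":0},
    {"tx":-62,"ty":-90,"tz":0,"roll":0},
    {"tx":-84,"ty":-122,"tz":0,"roll":0},
    {"tx":-106,"ty":-154,"tz":0,"roll":0},
    {"tx":-128,"ty":-186,"tz":0,"roll":0},
    {"tx":-150,"ty":-218,"tz":0,"roll":0},
    {"tx":-172,"ty":-250,"tz":0,"roll":0},
    {"tx":-194,"ty":-282,"tz":0,"roll":0},
    {"tx":-210,"ty":-304,"tz":0,"roll":0},
    {"tx":-219,"ty":-317.5,"tz":0,"roll":0},
    {"tx":-219,"ty":-317.5,"tz":0,"roll":0}
  ]
}}

```text
t: 5.25
eef_pos: [543.2, -45.0, 139.0]
tcp_rot: [-3.141, -0.001, 2.852]
ft_force: [-0.0, 0.2, -0.1]
opening: 0.007
grip_force: 0.0
```

Run:
```python
from h import *
from cell import env,optics
c=optics.read_camera('wrist')
s=env.state();print(s['eef_pos'],s['ft_force'],s['tcp_rot'],delta(env,(543,-42.5,53)))
p=c['mtx']@(c['view']@[543,-42.5,48,1])[:3];print('predicted',p[:2]/p[2])
cv2.imwrite('pics/w4.png',c['pixels'][100:300,200:440])
```

```text
[542.47602476 -43.33520613 139.00920623] [-0.59349312  0.09050782 -0.41096159] [ 3.14151520e+00 -1.37418983e-03  2.85227347e+00] [-0.4  0.9 86. ]
predicted [322.34118736 196.43911931]
```

View pics/w4.png

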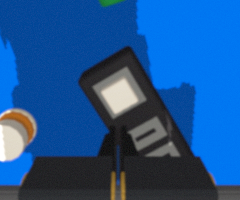

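The strip's key is at (321,193) against a predicted (322,196), so it is aligned within about 2 mm. I descend.

>>> {"op": "step_arm", "data": {
  "moves": [
    {"tx":0,"ty":0,"tz":25,"roll":0},
    {"tx":0,"ty":0,"tz":50,"roll":0},
    {"tx":0,"ty":0,"tz":70,"roll":0},
    {"tx":0,"ty":0,"tz":80,"roll":0},
    {"tx":0,"ty":0,"tz":85,"roll":0},
    {"tx":0,"ty":0,"tz":86,"roll":0},
    {"tx":0,"ty":0,"tz":86,"roll":0},
    {"tx":0,"ty":0,"tz":86,"roll":0}
  ]
}}

```text
t: 5.97
eef_pos: [543.1, -42.0, 54.8]
tcp_rot: [3.141, 0.001, 2.855]
ft_force: [-0.7, -0.3, -0.2]
opening: 0.004
grip_force: 0.0
```

>>> {"op": "step_arm", "data": {
  "moves": [
    {"tx":0,"ty":0,"tz":1,"roll":0},
    {"tx":0,"ty":0,"tz":2,"roll":0},
    {"tx":0,"ty":0,"tz":3,"roll":0},
    {"tx":0,"ty":0,"tz":4,"roll":0},
    {"tx":0,"ty":0,"tz":5,"roll":0},
    {"tx":0,"ty":0,"tz":6,"roll":0},
    {"tx":0,"ty":0,"tz":7,"roll":0},
    {"tx":0,"ty":0,"tz":7,"roll":0}
  ]
}}

```text
t: 6.63
eef_pos: [542.7, -42.2, 46.8]
tcp_rot: [3.142, -0.0, 2.855]
ft_force: [-0.3, -0.9, -0.4]
opening: 0.002
grip_force: 0.0
```

>>> {"op": "step_arm", "data": {
  "moves": [
    {"tx":0,"ty":0,"tz":0.7,"roll":0},
    {"tx":0,"ty":0,"tz":1.4,"roll":0},
    {"tx":0,"ty":0,"tz":2,"roll":0},
    {"tx":0,"ty":0,"tz":2,"roll":0}
  ]
}}

```text
t: 6.97
eef_pos: [542.8, -42.3, 44.8]
tcp_rot: [3.142, 0.0, 2.855]
ft_force: [0.1, -0.6, 0.3]
opening: -0.001
grip_force: 0.5
```

>>> {"op": "step_arm", "data": {
  "moves": [
    {"tx":0,"ty":0,"tz":0.7,"roll":0},
    {"tx":0,"ty":0,"tz":1.4,"roll":0},
    {"tx":0,"ty":0,"tz":2,"roll":0},
    {"tx":0,"ty":0,"tz":2,"roll":0}
  ]
}}

```text
t: 7.3
eef_pos: [542.7, -42.2, 42.8]
tcp_rot: [3.142, 0.0, 2.855]
ft_force: [-0.2, -0.6, 1.1]
opening: 0.008
grip_force: 0.6
```

>>> {"op": "step_arm", "data": {
  "moves": [
    {"tx":0,"ty":0,"tz":0.5,"roll":0},
    {"tx":0,"ty":0,"tz":1,"roll":0},
    {"tx":0,"ty":0,"tz":1,"roll":0}
  ]
}}

```text
t: 7.55
eef_pos: [542.7, -42.2, 41.9]
tcp_rot: [3.142, 0.0, 2.855]
ft_force: [-0.1, -0.7, 1.6]
opening: 0.003
grip_force: 0.8
```

>>> {"op": "step_arm", "data": {
  "moves": [
    {"tx":0,"ty":0,"tz":0.4,"roll":0},
    {"tx":0,"ty":0,"tz":0.4,"roll":0}
  ]
}}

```text
t: 7.72
eef_pos: [542.7, -42.2, 41.5]
tcp_rot: [3.142, 0.0, 2.855]
ft_force: [-0.8, -0.5, 2.0]
opening: 0.004
grip_force: 1.1
```

>>> {"op": "step_arm", "data": {
  "moves": [
    {"tx":0,"ty":0,"tz":0.4,"roll":0},
    {"tx":0,"ty":0,"tz":0.4,"roll":0}
  ]
}}

```text
t: 7.88
eef_pos: [542.7, -42.2, 41.3]
tcp_rot: [3.141, 0.0, 2.855]
ft_force: [-1.3, -0.6, 5.0]
opening: 0.006
grip_force: 2.5
```

>>> {"op": "step_arm", "data": {
  "moves": [
    {"tx":0,"ty":0,"tz":0.2,"roll":0},
    {"tx":0,"ty":0,"tz":0.2,"roll":0}
  ]
}}

```text
t: 8.05
eef_pos: [542.8, -42.2, 41.3]
tcp_rot: [3.141, 0.0, 2.855]
ft_force: [-2.0, -0.5, 7.3]
opening: 0.002
grip_force: 3.8
```

The strip's key has also reached its firm stop. I lift and go to the lamp.

>>> {"op": "step_arm", "data": {
  "moves": [
    {"tx":0,"ty":0,"tz":-10,"roll":0},
    {"tx":0,"ty":0,"tz":-40,"roll":0},
    {"tx":0,"ty":0,"tz":-75,"roll":0},
    {"tx":0,"ty":0,"tz":-95,"roll":0},
    {"tx":0,"ty":0,"tz":-95,"roll":0}
  ]
}}

```text
t: 8.47
eef_pos: [544.3, -42.4, 140.3]
tcp_rot: [3.141, 0.006, 2.855]
ft_force: [-0.1, -0.1, 0.6]
opening: 0.006
grip_force: 0.0
```

>>> {"op": "step_arm", "data": {
  "moves": [
    {"tx":-1.5,"ty":-25,"tz":0,"roll":0},
    {"tx":-4,"ty":-60,"tz":0,"roll":0},
    {"tx":-6,"ty":-95,"tz":0,"roll":0},
    {"tx":-8,"ty":-130,"tz":0,"roll":0},
    {"tx":-10,"ty":-165,"tz":0,"roll":0},
    {"tx":-12.5,"ty":-200,"tz":0,"roll":0},
    {"tx":-15,"ty":-235,"tz":0,"roll":0},
    {"tx":-16.5,"ty":-262,"tz":0,"roll":0},
    {"tx":-17.5,"ty":-277,"tz":0,"roll":0},
    {"tx":-17.5,"ty":-277,"tz":0,"roll":0},
    {"tx":-17.5,"ty":-277,"tz":0,"roll":0}
  ]
}}

```text
t: 9.38
eef_pos: [480.9, -312.6, 135.5]
tcp_rot: [3.141, -0.001, 2.854]
ft_force: [0.2, 0.5, -0.4]
opening: 0.004
grip_force: 0.0
```

Run:
```python
from h import *
from cell import env,optics
c=optics.read_camera('wrist')
s=env.state();print(s['eef_pos'],s['ft_force'],s['tcp_rot'],delta(env,(481,-313,62)))
p=c['mtx']@(c['view']@[481,-313,57,1])[:3];print('predicted',p[:2]/p[2])
cv2.imwrite('pics/w5.png',c['pixels'][100:300,200:440])
```

```text
[ 481.11647294 -311.82120293  135.59527666] [0.37089569 0.18756107 0.10243003] [ 3.14088994e+00 -7.86095611e-04  2.85481439e+00] [-0.3 -1.2 73.6]
predicted [319.04689725 202.32414979]
```

View pics/w5.png

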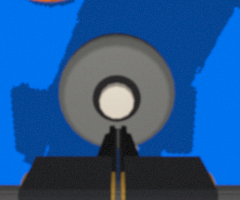

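The grey lamp's key is at (317,201) against a predicted (319,202), so it is aligned. The orange look-alike stays clear at the top edge.

>>> {"op": "step_arm", "data": {
  "moves": [
    {"tx":0,"ty":-0.5,"tz":25,"roll":0},
    {"tx":0,"ty":-0.5,"tz":45,"roll":0},
    {"tx":0,"ty":-0.5,"tz":60,"roll":0},
    {"tx":0,"ty":-0.5,"tz":69,"roll":0},
    {"tx":0,"ty":-0.5,"tz":73,"roll":0},
    {"tx":0,"ty":-0.5,"tz":73,"roll":0},
    {"tx":0,"ty":-0.5,"tz":73,"roll":0},
    {"tx":0,"ty":-0.5,"tz":73,"roll":0}
  ]
}}

```text
t: 10.1
eef_pos: [481.5, -313.3, 63.8]
tcp_rot: [-3.141, 0.001, 2.855]
ft_force: [-1.4, -0.8, -0.1]
opening: 0.004
grip_force: 0.0
```

>>> {"op": "step_arm", "data": {
  "moves": [
    {"tx":0,"ty":0,"tz":1,"roll":0},
    {"tx":0,"ty":0,"tz":2,"roll":0},
    {"tx":0,"ty":0,"tz":3,"roll":0},
    {"tx":0,"ty":0,"tz":4,"roll":0},
    {"tx":0,"ty":0,"tz":5,"roll":0},
    {"tx":0,"ty":0,"tz":6,"roll":0},
    {"tx":0,"ty":0,"tz":7,"roll":0},
    {"tx":0,"ty":0,"tz":7,"roll":0}
  ]
}}

```text
t: 10.77
eef_pos: [481.0, -313.4, 55.8]
tcp_rot: [3.142, -0.0, 2.855]
ft_force: [-0.5, 1.0, 0.2]
opening: 0.002
grip_force: 0.0
```

>>> {"op": "step_arm", "data": {
  "moves": [
    {"tx":0,"ty":0,"tz":0.7,"roll":0},
    {"tx":0,"ty":0,"tz":1.4,"roll":0},
    {"tx":0,"ty":0,"tz":2,"roll":0},
    {"tx":0,"ty":0,"tz":2,"roll":0}
  ]
}}

```text
t: 11.1
eef_pos: [481.0, -313.4, 53.8]
tcp_rot: [3.142, 0.0, 2.855]
ft_force: [-0.4, -0.5, 1.8]
opening: 0.006
grip_force: 0.6
```

>>> {"op": "step_arm", "data": {
  "moves": [
    {"tx":0,"ty":0,"tz":0.7,"roll":0},
    {"tx":0,"ty":0,"tz":1.4,"roll":0},
    {"tx":0,"ty":0,"tz":2,"roll":0},
    {"tx":0,"ty":0,"tz":2,"roll":0}
  ]
}}

```text
t: 11.43
eef_pos: [481.0, -313.3, 51.8]
tcp_rot: [3.141, -0.0, 2.855]
ft_force: [-0.7, -0.2, 1.5]
opening: 0.004
grip_force: 0.7
```

>>> {"op": "step_arm", "data": {
  "moves": [
    {"tx":0,"ty":0,"tz":0.5,"roll":0},
    {"tx":0,"ty":0,"tz":1,"roll":0},
    {"tx":0,"ty":0,"tz":1,"roll":0}
  ]
}}

```text
t: 11.68
eef_pos: [481.0, -313.3, 50.8]
tcp_rot: [3.141, -0.0, 2.855]
ft_force: [0.3, -0.2, 0.9]
opening: 0.007
grip_force: 0.9
```

>>> {"op": "step_arm", "data": {
  "moves": [
    {"tx":0,"ty":0,"tz":0.4,"roll":0},
    {"tx":0,"ty":0,"tz":0.4,"roll":0}
  ]
}}

```text
t: 11.85
eef_pos: [481.0, -313.3, 50.4]
tcp_rot: [3.141, -0.0, 2.855]
ft_force: [-0.9, -0.4, 1.9]
opening: 0.008
grip_force: 1.1
```

>>> {"op": "step_arm", "data": {
  "moves": [
    {"tx":0,"ty":0,"tz":0.3,"roll":0},
    {"tx":0,"ty":0,"tz":0.3,"roll":0}
  ]
}}

```text
t: 12.02
eef_pos: [481.0, -313.4, 50.3]
tcp_rot: [3.142, 0.0, 2.855]
ft_force: [-1.2, -0.2, 4.2]
opening: 0.003
grip_force: 2.1
```

>>> {"op": "step_arm", "data": {
  "moves": [
    {"tx":0,"ty":0,"tz":0.3,"roll":0},
    {"tx":0,"ty":0,"tz":0.3,"roll":0},
    {"tx":0,"ty":0,"tz":0.3,"roll":0}
  ]
}}

```text
t: 12.27
eef_pos: [481.0, -313.4, 50.3]
tcp_rot: [-3.142, 0.0, 2.855]
ft_force: [-0.9, 0.6, 8.2]
opening: 0.007
grip_force: 3.9
```

>>> {"op": "step_arm", "data": {
  "moves": [
    {"tx":0,"ty":0,"tz":-10,"roll":0},
    {"tx":0,"ty":0,"tz":-40,"roll":0},
    {"tx":0,"ty":0,"tz":-75,"roll":0},
    {"tx":0,"ty":0,"tz":-110,"roll":0},
    {"tx":0,"ty":-40,"tz":-130,"roll":0},
    {"tx":0,"ty":-80,"tz":-150,"roll":0},
    {"tx":0,"ty":-120,"tz":-150,"roll":0},
    {"tx":0,"ty":-150,"tz":-150,"roll":0},
    {"tx":0,"ty":-150,"tz":-150,"roll":0},
    {"tx":0,"ty":-150,"tz":-150,"roll":0}
  ]
}}

```text
t: 13.1
eef_pos: [437.6, -458.4, 199.8]
tcp_rot: [3.141, -0.0, 2.852]
ft_force: [-0.1, -0.8, 0.0]
opening: 0.002
grip_force: 0.0
```

Run:
```python
from h import *
from cell import env,optics
o0,o1=load('top'),load('scene')
a,b=optics.read_camera('top'),optics.read_camera('scene')
rows=[]
for o,n,ps in((o0,a,((221,225),(328,180),(411,210))),(o1,b,((454,220),(314,210),(256,170)))):
    for c in(o,n): rows.append(np.hstack([cv2.resize(c['pixels'][y-25:y+25,x-25:x+25],(150,150),interpolation=2) for x,y in ps]))
cv2.imwrite('pics/end.png',np.vstack([np.hstack(rows[:2])[:, :],np.hstack(rows[2:])])[:, :900])
im=cv2.imread('pics/end.png');cv2.imwrite('pics/end.png',cv2.resize(im,(800,267)))
```

```text
(no output)
```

View pics/end.png

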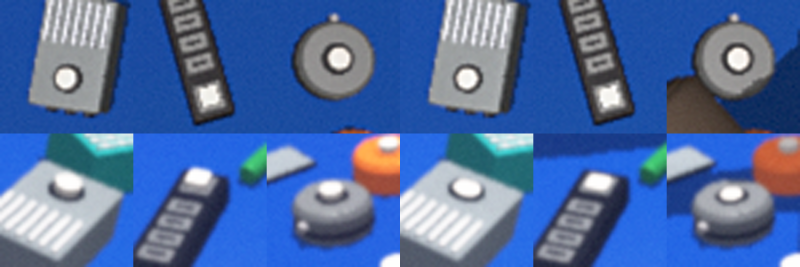

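The before (left) and after (right) crops show all three keys lower, for example the scene-view keys at (465,187), (598,182) and (730,193). The units have not moved. I hand in.

```bash
python3 -c "
from cell import env
print(env.job_done())"
```

```text
the job is handed in; nothing more can be done
None
```

I pressed the supply, strip and lamp keys in that order, each to its firm stop at about 8 N or less; the final crops show all three down and the units unmoved, and the job was handed in at about 13 s (no verdict was returned).

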